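# Hold a spring clip open around a board edge

### The arm

A 6-joint arm with a two-finger parallel gripper is mounted at the origin on a cart in front of the work surface, level with it; the furniture and walls round the work are solid. World frame = base frame: x ahead of the robot, y to its left, z up, the work surface at z = 0. Lengths are in mm, angles in rad, forces in N, time in s.
With the tool pointing down it reaches from about 275 to 750 mm from the base axis. Payload 10.2 kg.
Tool frame: the origin (TCP) lies between the finger pads; the fingertips stand 8 mm ahead of it and the grasp point (between the pads) lies 11 mm behind it; z points along the fingers, x is the direction in which the jaws open and shut, and the axes are right-handed (so a half turn about z gives the same grasp; the last joint's range is limited). The gripper opens to 85 mm and grips with 20 to 120 N. Pads are 22 mm wide; open, the fingers measure 114 mm over their backs; the gripper's body (76 mm by 85 mm) begins 54 mm behind the grasp point. The pads swing forward as they close: fully open they stand 13 mm farther back than shut.
Start: joints at [-1.364, 0.313, 1.498, -0, 1.331, -0.223], TCP at [218.75, -477.263, 239.294] pointing down, gripper open.
Joint ranges: [-2.94, 2.94], [-0.97, 2.17], [0.19, 2.56], [-1.23, 4.37], [0.02, 3.11], [-2.88, 2.88]. Speed limits (rad/s): [2.39, 2.39, 3.01, 3.14, 3.14, 3.14].

### API

Orientations are given as a unit quaternion [w, x, y, z].
In Python, from rig import sense, eyes, ctrl gives the robot as it stands.
- The arm moves only by the tool move_arm, never from a script. Its argument "rows" is a list that holds one entry, the list of rows, each a list of 5 numbers: the shift along the tool's x, y, z in mm, then the turn about the tool's z in units of 6 degrees (1.0 is 6 degrees), then the gripper command: -1 is shut, 1 is fully open, values between are in proportion. In form: [[[dx, dy, dz, roll, jaw], ...]]. A call has 1 to 12 rows; each row is the pose to reach, as a shift and turn from the pose measured when the call began, along the tool's axes at that moment; what a row does not reach only later rows make up. A row lasts 1/8 s, in which the tool goes at most 62.5 mm and 10.7 degrees, less where a joint would pass 70% of its speed; a pose out of reach is approached as far as the arm can. A call with a gripper value outside its range is refused whole. The fingers move at their own pace and stop on an object; "squeeze" is the grip in N (left out, the last holds). Time passes only in rows, so rows that repeat a pose let the fingers close. It gives the time, the measured TCP pose, the force and the opening at its end, in the units of the state.
- sense(): the state, without advancing time (a new reading comes with each control period).
- eyes.capture(name): name is "scene" or "top" or "wrist"; returns a dict with "color" (480x640x3 uint8, blue, green, red), "vertical_fov" (degrees; the focal length in pixels is half the picture's height over the tangent of half this angle, whatever the lens; pixels are square), "cx", "cy" (the principal point, pixels), "xyz" and "attitude" of the camera in the world. Camera axes: x right, y down, z forward; pixel columns grow to the right and rows downward; lengths in mm; the calibration is good to about 2 mm. The wrist camera is an equidistant fisheye: a pixel r from the principal point sees the ray r / f radians off the axis. A picture is of the moment at which its call begins. There is no depth.
- ctrl.finish_job(): hands the job in, once; it reports no verdict.
The state is a dict: "time_s": time; "joints": joint angles; "dq": joint speeds; "tau": joint torques, N m; "eef_pos": TCP position; "ee_rot": TCP orientation; "force": force on the tool from outside, world axes, zero at the start; "wrist_torque": the same for the moment, N m; "grip_width": opening from 0.0 (shut) to 1.0 (fully open).
Only numpy, scipy, OpenCV 4.12 (cv2) and the standard library are available. Lean on these libraries where they do the work, as an engineer would, in place of code of your own. Each camera call takes 0.05 s, during which the arm holds its last target. There are 200 camera calls.

### The job

Squeeze the handles of the spring clip so that it comes off its dark steel parking strip, and carry it to the upright green circuit board (the plate with chips on it, not the bare aluminium cover plate). Lower the clip, squeezed wide open, over the middle of the board's top edge until the edge stands about 12 mm deep between the two jaws with neither jaw touching the board, and finish still holding it there, gaping around the edge, so that I can slip a pad in before it is let go. Leave the other things on the table where they are.

Things in the scene. Friction and masses are not known exactly. Their poses are not given: they have to be found in the camera images.
- clip_grip (a point): Spring clip like a big peg, upright, jaws down on the parking strip: 24 mm wide (x), 101 mm tall, about 0.06 kg. Two halves (handle + jaw) turn on a level pin. Point: midway between the black handles, 35 mm above the pin, 21 mm below the handle tops, 80 mm above the jaw ends; x along the pin, y the squeezing direction, z up. Fixed to the -y half: turns with it once squeezed.
- clip_jaw (a joint): Angle between the clip's halves: 0 clamped on the strip, -0.1 shut, 0.5 at the stop (wide open). A spring closes it: 6 N on each handle starts it, 10 N reaches the stop. Handles at 0 lean apart: 49 mm over their outer faces at the top, 23 mm near the pin; at the stop the faces are parallel, 19 to 20 mm over both.
- clip_jaw_a (a point): Middle of the lower inner edge of the rubber jaw on the clip's -y side, 45 mm below the pin (jaw 24 mm long along x, 8 mm thick, 16 mm high). The jaw ends gape 26 mm at the stop.
- clip_jaw_b (a point): The same point of the jaw on the clip's +y side.
- board_edge (a point): Green circuit board with black chips, a white connector and small cans, standing on its long edge: 120 mm long, 3 mm thick, top edge 90 mm above the table; the parts on its faces stay 25 mm or more below the top edge. Fixed. A black slotted base 130x36x12 mm carries it. Point: middle of its straight top edge; x along the edge, y square to the faces, z up.
- cover_edge (a point): Bare aluminium cover plate with a row of four dark round holes, standing on edge: 80 mm long, 3 mm thick, top edge 90 mm above the table. Not to be used. Fixed. A black slotted base 130x36x12 mm carries it. Point: middle of its straight top edge; x along the edge, y square to the faces, z up.
- strip_edge (a point): Parking strip of dark steel that carries the clip: 120 mm long, 4 mm thick, top edge 65 mm above the table; the jaws overlap it by 14 mm. Fixed. A black slotted base 130x36x12 mm carries it. Point: middle of its straight top edge; x along the edge, y square to the faces, z up.
- tape_roll: Bystander: roll of amber tape lying flat, 77x77x20 mm; origin at its underside.
- cutter: Bystander: flush cutter (pliers) lying flat, 53x132x10 mm; origin at its underside.
- screw_dish: Bystander: round metal dish with screws, 77x77x15 mm; origin at its underside.
- driver_a: Bystander: precision screwdriver lying flat, 16x156x16 mm; origin at its underside.

How it is judged:
By the outcome, as a careful person would: the job done as asked, in the order asked, and still so for the second after the job is handed in, while the arm keeps its last pose, push and grip.
It also fails if it takes over 32 s, if anything falls off the work surface, if the arm or the gripper's body presses on something with over 40 N, if the wrist force passes 120 N, or if a joint passes its speed limit or range.

## Working session

There is one attempt and no reset: what is moved stays moved. The work goes in short steps, Python scripts to look and compute and a tool call to move; the robot and the scene stay as the last step left them, time stands still between calls to the robot, and variables do not carry over. Pictures are saved under pics/ and viewed, about 8 in all and at most 12, crops included, and the job is handed in when it is done.

Besides the shell and the picture viewer there is one more tool, called after ">>>" as name([rows], argument=value, ...), one row to a line, values as JSON. move_arm: Moves the arm, as the interface text tells. Its arguments: {"type":"object","properties":{"rows":{"type":"array","items":{"type":"array","items":{"type":"array","items":{"type":"number"}}}},"squeeze":{"type":"number"}},"required":["rows"]}

```bash
ls; mkdir -p pics
cat > h.py <<'E'
import numpy as np, cv2, json
from scipy.spatial.transform import Rotation as R
from rig import sense, eyes, ctrl
def rot(a):
    a=np.array(a,float)
    return a if a.shape==(3,3) else R.from_quat(a,scalar_first=True).as_matrix()
def cap(n,f):
    c=eyes.capture(n); cv2.imwrite(f'pics/{f}.png',c['color'])
    d={k:(np.array(v).tolist()) for k,v in c.items() if k!='color'}; d['name']=n
    json.dump(d,open(f'pics/{f}.json','w')); return c
def load(f): return json.load(open(f'pics/{f}.json'))
def ray(c,u,v):
    f=240/np.tan(np.radians(c['vertical_fov'])/2); x,y=(u-c['cx']),(v-c['cy'])
    if c['name']=='wrist':
        r=np.hypot(x,y); t=r/f; d=np.array([x/r*np.sin(t),y/r*np.sin(t),np.cos(t)])
    else: d=np.array([x/f,y/f,1])
    return np.array(c['xyz']),rot(c['attitude'])@d
def atz(c,u,v,z):
    o,d=ray(c,u,v); return o+d*(z-o[2])/d[2]
def proj(c,p):
    f=240/np.tan(np.radians(c['vertical_fov'])/2); q=rot(c['attitude']).T@(np.array(p,float)-np.array(c['xyz']))
    if c['name']=='wrist':
        t=np.arctan2(np.hypot(q[0],q[1]),q[2]); n=np.hypot(q[0],q[1]); return c['cx']+f*t*q[0]/n,c['cy']+f*t*q[1]/n
    return c['cx']+f*q[0]/q[2],c['cy']+f*q[1]/q[2]
E
python3 - <<'E'
from h import *
for n in('scene','top'):
    c=cap(n,n+'0'); print({k:v for k,v in c.items() if k!='color'})
print(sense())
E
```

```text
pics
{'vertical_fov': 43.864281317120465, 'cx': 332.96743920827566, 'cy': 235.3615464549512, 'xyz': array([-83.96658159, 495.63036951, 630.61864219]), 'attitude': array([ 0.24623667, -0.49604894,  0.74829993, -0.36517142])}
{'vertical_fov': 52.75132679862229, 'cx': 324.59401437379705, 'cy': 238.7498473250237, 'xyz': array([437.58975375, 205.07111183, 944.16641909]), 'attitude': array([-0.04056686,  0.71512561, -0.69720518,  0.02923387])}
{'time_s': 0.1, 'joints': array([-1.36441301e+00,  3.13389092e-01,  1.49833649e+00,  1.35559171e-05,
        1.33097663e+00, -2.23429787e-01]), 'dq': array([ 0.00063148, -0.00080137, -0.00377799, -0.00065133, -0.00031928,
       -0.00067982]), 'tau': array([ 2.36129454e-03, -4.12897182e+01, -2.60145038e+01, -1.35616860e-04,
        3.00689579e-03,  1.70493371e-05]), 'eef_pos': array([ 218.70256374, -477.05188019,  238.80409684]), 'ee_rot': array([-4.00230709e-04,  8.41634583e-01, -5.40047146e-01, -3.84234143e-04]), 'force': array([-0.49161989, -0.20205607,  0.0691557 ]), 'wrist_torque': array([ 0.04645258, -0.00193308,  0.03248629]), 'grip_width': 1.0002728432981969}
```

View pics/top0.png

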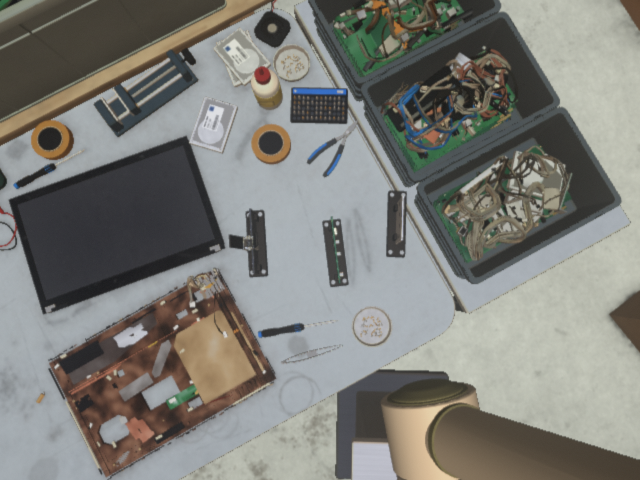

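View pics/scene0.png

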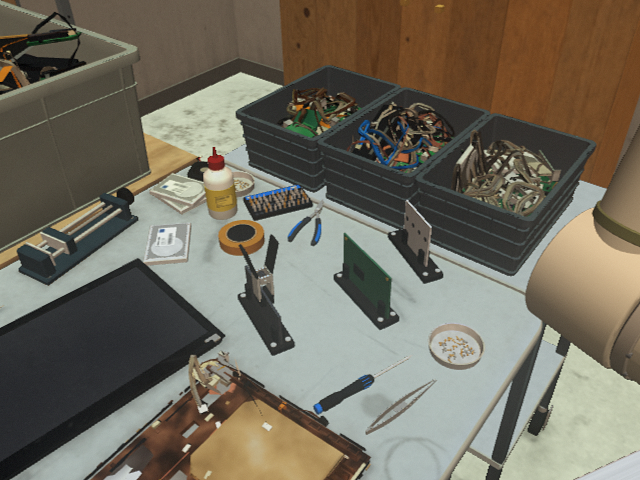

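The top picture shows the clip on its strip near (250,242), the board near (335,250), and the cover near (397,223). The scene picture shows the clip at (260,280) and the board at (367,277). I'll enlarge these next.

Run:
```python
import cv2
a=cv2.imread('pics/top0.png')[200:295,220:355]; cv2.imwrite('pics/c1.png',cv2.resize(a,None,fx=5.9,fy=5.9,interpolation=cv2.INTER_CUBIC))
a=cv2.imread('pics/scene0.png')[225:360,230:410]; cv2.imwrite('pics/c2.png',cv2.resize(a,None,fx=4.4,fy=4.4,interpolation=cv2.INTER_CUBIC))
```

```text
(no output)
```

View pics/c1.png

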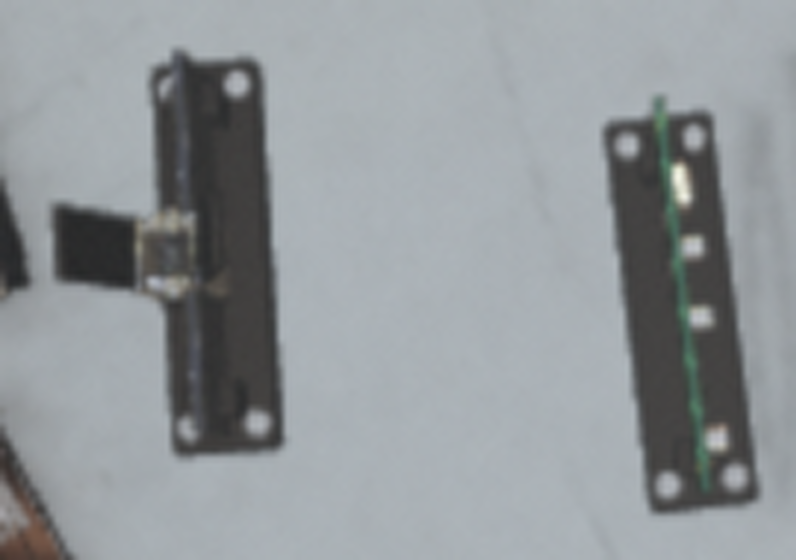

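View pics/c2.png

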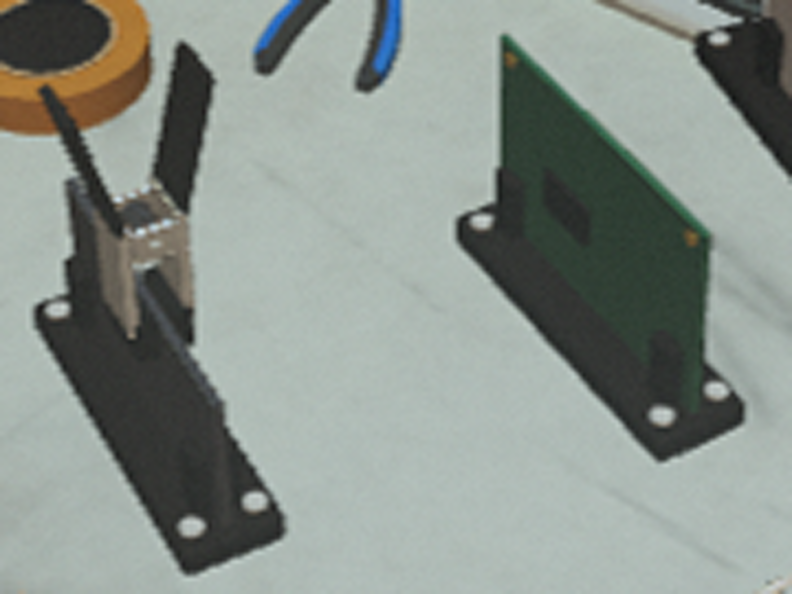

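Run:
```python
from h import *
t=load('top0');s=load('scene0')
T=lambda x,y,z:atz(t,220+(x+.5)/5.9-.5,200+(y+.5)/5.9-.5,z).round(1)
S=lambda x,y,z:atz(s,230+(x+.5)/4.4-.5,225+(y+.5)/4.4-.5,z).round(1)
def yaw(a,b): d=b-a; return np.degrees(np.arctan2(d[1],d[0])).round(1),np.linalg.norm(d).round(1)
a,b=T(659,97,90),T(707,488,90); print('boardT',a,b,(a+b)/2,yaw(b,a))
a,b=S(504,36,90),S(709,237,90); print('boardS',a,b,(a+b)/2,yaw(b,a))
a,b=T(180,52,65),T(197,428,65); print('stripT',a,b,(a+b)/2,yaw(b,a))
print('stripS near',S(221,405,65))
print('bases T strip', yaw(T(282,448,12),T(261,62,12)),'board',yaw(T(755,497,12),T(710,115,12)))
# clip handles: top view left handle outer top corners
a,b=T(55,203,152),T(57,280,152); print('handleL T',a,b,(a+b)/2,yaw(b,a))
print('body center T z~100',T(167,255,100))
print('handles S far', S(183,42,152),S(212,80,152),'near',S(45,88,152))
print(t['xyz'])
```

```text
boardT [563. 209.  90.] [445.8 191.8  90. ] [504.4 200.4  90. ] (np.float64(8.3), np.float64(118.5))
boardS [560.8 210.9  90. ] [442.8 193.6  90. ] [501.8  202.25  90.  ] (np.float64(8.3), np.float64(119.3))
stripT [577.3 358.9  65. ] [460.4 348.8  65. ] [518.85 353.85  65.  ] (np.float64(4.9), np.float64(117.3))
stripS near [457.4 348.5  65. ]
bases T strip (np.float64(5.3), np.float64(127.5)) board (np.float64(8.0), np.float64(126.0))
handleL T [519.9 377.  152. ] [498.3 375.5 152. ] [509.1  376.25 152.  ] (np.float64(4.0), np.float64(21.7))
body center T z~100 [510.6 354.2 100. ]
handles S far [522. 333. 152.] [501.2 330.9 152. ] near [516.8 377.1 152. ]
[437.5897537513525, 205.07111182694166, 944.1664190909551]
```

Top and scene agree within about 3 mm:
- **Clip:** about (510.5, 354), yaw 4.9°.
- **Board edge middle:** about (503, 201), yaw 8.3°. Its measured length is 119 mm against the 120 mm given.

I'll move now.

```bash
cat >> h.py <<'E'
def go(p,xang):
    s=sense(); Rm=rot(s['ee_rot']); d=Rm.T@(np.array(p)-s['eef_pos'])
    a=np.degrees(np.arctan2(Rm[1,0],Rm[0,0])); w=(xang-a+180)%360-180
    print('shift',d.round(1),'roll',(-w/6).round(2),'now',s['eef_pos'].round(1),'xang',a.round(2),'zax',Rm[:,2].round(4),'F',s['force'].round(1),'w',round(s['grip_width'],3),'t',s['time_s'])
E
python3 -c "
from h import *
go([330,-120,300],4.6);go([505,350,240],94.9)"
```

```text
shift [-278.3 -250.   -60.8] roll -11.66 now [ 218.7 -477.1  238.8] xang -65.37 zax [-2.0e-04  1.1e-03 -1.0e+00] F [-0.5 -0.2  0.1] w 1.0 t 0.1
shift [-6.325e+02 -6.049e+02 -4.000e-01] roll -26.71 now [ 218.7 -477.1  238.8] xang -65.37 zax [-2.0e-04  1.1e-03 -1.0e+00] F [-0.5 -0.2  0.1] w 1.0 t 0.1
```

>>> move_arm([
  [[-28, -25, -30, -1.2, 1], [-62, -56, -60, -2.6, 1], [-100, -90, -60, -4.2, 1], [-140, -126, -60, -5.8, 1], [-180, -162, -60, -7.5, 1], [-218, -196, -60, -9.1, 1], [-250, -225, -60, -10.5, 1], [-278, -250, -60, -11.7, 1]],
], squeeze=40)

```text
time_s: 1.1
eef_pos: [330.2, -118.6, 299.1]
ee_rot: [-0.001, 0.999, 0.044, -0.0]
force: [0.7, -0.2, 0.0]
grip_width: 0.999
```

```bash
python3 -c "
from h import *
go([505,345,250],94.9)"
```

```text
shift [ 215.3 -446.2   49.6] roll -14.97 now [ 330.2 -118.6  299.1] xang 5.1 zax [-2.0e-04  1.2e-03 -1.0e+00] F [ 0.7 -0.2  0. ] w 0.999 t 1.1
```

>>> move_arm([
  [[14, -30, 0, -1.0, 1], [36, -75, 5, -2.5, 1], [60, -125, 10, -4.1, 1], [85, -175, 15, -5.8, 1], [109, -226, 20, -7.5, 1], [133, -276, 25, -9.2, 1], [157, -326, 32, -10.9, 1], [180, -373, 40, -12.5, 1], [200, -415, 46, -14.0, 1], [215, -446, 49.6, -15.0, 1], [215, -446, 49.6, -15.0, 1]],
])

```text
time_s: 2.48
eef_pos: [504.5, 346.2, 248.5]
ee_rot: [-0.001, 0.674, 0.739, -0.001]
force: [0.1, -1.0, 0.2]
grip_width: 1.0
```

```bash
python3 -c "
from h import *
c=cap('wrist','w1'); print({k:v for k,v in c.items() if k!='color'})
go([510,354,120],94.9)
w=load('w1')
for p in ([510.5,354,131],[577.3,358.9,65],[460.4,348.8,65],[563,209,90],[446,192,90]): print(p,proj(w,p))
"
```

```text
{'vertical_fov': 65.70646984690485, 'cx': 324.6331839603328, 'cy': 237.42195695939256, 'xyz': array([432.60311111, 339.61217356, 383.22229492]), 'attitude': array([0.09458615, 0.66778413, 0.73092096, 0.10427069])}
shift [  8.3   6.5 129.1] roll 0.03 now [504.5 345.1 249.1] xang 95.11 zax [-1.7e-03  3.0e-04 -1.0e+00] F [-0.2  0.1  0.2] w 0.999 t 2.525
[510.5, 354, 131] (np.float64(334.54616644711746), np.float64(245.0723776671754))
[577.3, 358.9, 65] (np.float64(330.85214006254085), np.float64(292.1407973647283))
[460.4, 348.8, 65] (np.float64(332.0375677892132), np.float64(165.65234613905972))
[563, 209, 90] (np.float64(167.27937936523188), np.float64(272.517120265469))
[446, 192, 90] (np.float64(148.12938073936144), np.float64(140.35168463685744))
```

View pics/w1.png

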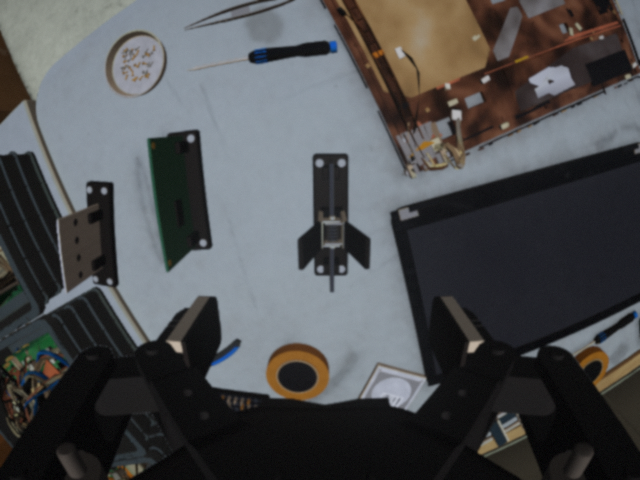

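The wrist picture matches the predictions. The strip ends are at (333,290) and (331,168), the handles are symmetric about u = 333.5, and the board's top edge runs from (150,138) to (168,270). I'll descend around the handles and leave the gripper open.

>>> move_arm([
  [[3, 2, 10, 0, 1], [6, 4, 30, 0, 1], [8.3, 6.5, 55, 0, 1], [8.3, 6.5, 80, 0, 1], [8.3, 6.5, 105, 0, 1], [8.3, 6.5, 120, 0, 1], [8.3, 6.5, 129, 0, 1], [8.3, 6.5, 129, 0, 1]],
])

```text
time_s: 3.52
eef_pos: [510.0, 353.8, 120.0]
ee_rot: [-0.001, 0.675, 0.738, -0.001]
force: [-0.1, 1.2, 0.1]
grip_width: 1.001
```

```bash
python3 -c "
from h import *
c=cap('wrist','w2');c=cap('scene','s2')
go([510,354,120],94.9)
a=cv2.imread('pics/w2.png')[180:420,160:500]; b=cv2.imread('pics/s2.png')[150:360,160:400]
cv2.imwrite('pics/v2.png',np.hstack([cv2.resize(a,(425,300)),cv2.resize(b,(343,300))]))
"
```

```text
shift [-0.1 -0.3  0.8] roll 0.03 now [510.3 354.1 120.8] xang 95.11 zax [-5.e-04  9.e-04 -1.e+00] F [-0.3 -1.2 -0.2] w 0.995 t 3.625
```

View pics/v2.png

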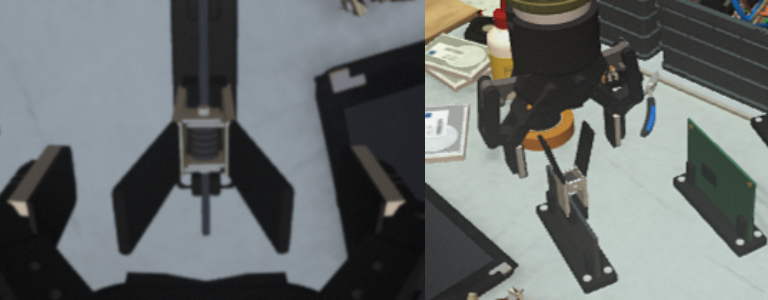

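```bash
python3 -c "
from h import *
w=load('w2')
def P(x,y,z):
    a=np.radians(5); X=510+x*np.cos(a)-y*np.sin(a); Y=354+x*np.sin(a)+y*np.cos(a)
    u,v=proj(w,[X,Y,z]); return round((u-160)*1.25),round((v-180)*1.25)
for n,p in dict(hL1=(-12,24.5,152),hL2=(12,24.5,152),hR1=(-12,-24.5,152),hR2=(12,-24.5,152)).items(): print(n,P(*p))
for z in (112,120,128,136,144): print('pad z',z,P(-11,42.5,z),P(11,42.5,z),P(-11,-42.5,z),P(11,-42.5,z))
"
```

```text
hL1 (302, 185)
hL2 (293, 257)
hR1 (111, 185)
hR2 (119, 257)
pad z 112 (331, 127) (324, 183) (82, 127) (88, 183)
pad z 120 (337, 137) (329, 195) (76, 137) (83, 195)
pad z 128 (343, 147) (335, 207) (69, 147) (77, 207)
pad z 136 (350, 159) (341, 220) (62, 159) (71, 220)
pad z 144 (358, 172) (348, 235) (55, 172) (65, 235)
```

Handles and pads sit within about 1 mm of prediction, so I'll squeeze now.

>>> move_arm([
  [[0, 0, 0, 0, 0.4], [0, 0, 0, 0, 0], [0, 0, 0, 0, -0.3], [0, 0, 0, 0, -0.6], [0, 0, 0, 0, -1], [0, 0, 0, 0, -1], [0, 0, 0, 0, -1], [0, 0, 0, 0, -1], [0, 0, 0, 0, -1], [0, 0, 0, 0, -1]],
], squeeze=40)

```text
time_s: 4.88
eef_pos: [510.4, 354.1, 120.9]
ee_rot: [-0.0, 0.675, 0.738, 0.0]
force: [0.3, -0.3, -0.1]
grip_width: 0.21
```

```bash
python3 -c "
from h import *
c=cap('wrist','w3');c=cap('scene','s3')
go([510,354,120],94.9); print('opening',sense()['grip_width']*85)
a=cv2.imread('pics/w3.png')[180:420,160:500]; b=cv2.imread('pics/s3.png')[190:330,190:350]
cv2.imwrite('pics/v3.png',np.hstack([cv2.resize(a,(425,300)),cv2.resize(b,(343,300))]))
"
```

```text
shift [-0.  -0.4  0.9] roll 0.03 now [510.4 354.1 120.9] xang 95.1 zax [-4.e-04  9.e-04 -1.e+00] F [-0.3 -0.4 -0.2] w 0.22 t 4.975
opening 18.667695727029063
```

View pics/v3.png

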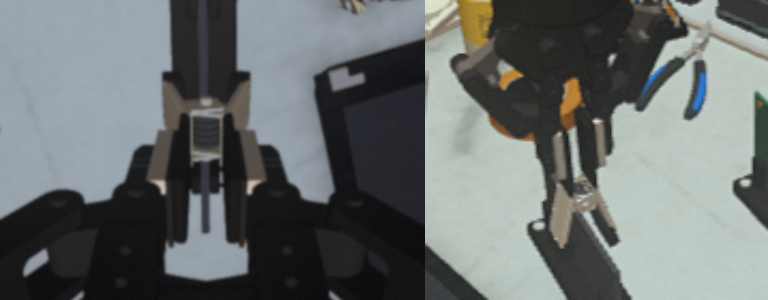

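The clip is open to its stop: the opening reads about 19 mm, the handles are parallel, and the jaws gape clear of the strip. I'll lift straight up.

>>> move_arm([
  [[0, 0, -3, 0, -1], [0, 0, -10, 0, -1], [0, 0, -20, 0, -1], [0, 0, -32, 0, -1], [0, 0, -45, 0, -1], [0, 0, -57, 0, -1], [0, 0, -65, 0, -1], [0, 0, -65, 0, -1]],
])

```text
time_s: 5.98
eef_pos: [510.5, 354.1, 186.4]
ee_rot: [-0.0, 0.675, 0.738, 0.001]
force: [0.1, -0.2, -1.4]
grip_width: 0.216
```

```bash
python3 -c "
from h import *
go([503,202,186],98.3)"
```

```text
shift [-150.8  -21.     0.2] roll -0.53 now [510.5 354.1 186.4] xang 95.1 zax [ 4.0e-04  1.3e-03 -1.0e+00] F [ 0.1 -0.2 -1.4] w 0.216 t 5.975
```

>>> move_arm([
  [[-5, -0.7, 0, 0, -1], [-18, -2.5, 0, -0.1, -1], [-38, -5.3, 0, -0.2, -1], [-60, -8.4, 0, -0.3, -1], [-82, -11.4, 0, -0.4, -1], [-104, -14.5, 0, -0.5, -1], [-124, -17.3, 0, -0.53, -1], [-139, -19.4, 0, -0.53, -1], [-148, -20.6, 0, -0.53, -1], [-150.8, -21, 0, -0.53, -1], [-150.8, -21, 0, -0.53, -1]],
])

```text
time_s: 7.35
eef_pos: [503.0, 202.2, 186.2]
ee_rot: [-0.0, 0.654, 0.756, 0.001]
force: [-0.2, -0.3, 0.2]
grip_width: 0.216
```

```bash
python3 -c "
from h import *
c=cap('wrist','w4');c=cap('scene','s4');c=cap('top','t4')
go([503,202,186],98.3)
a=cv2.imread('pics/w4.png')[150:390,200:450]; b=cv2.imread('pics/s4.png')[170:320,290:430]
cv2.imwrite('pics/v4.png',np.hstack([cv2.resize(a,(417,400),interpolation=2),cv2.resize(b,(373,400),interpolation=2)]))
w=load('w4');s=load('s4')
for p in ([562,210,90],[444.5,192.7,90],[503,202,90]):
  u,v=proj(w,p);x,y=proj(s,p);print(p,round((u-200)*5/3),round((v-150)*5/3),'|',round((x-290)*8/3+417),round((y-170)*8/3))
"
```

```text
shift [-0.4 -0.1  0.2] roll 0.0 now [503.  202.4 186.2] xang 98.31 zax [ 4.0e-04  1.4e-03 -1.0e+00] F [-0.6 -0.9 -0.1] w 0.213 t 7.5
[562, 210, 90] 205 291 | 562 166
[444.5, 192.7, 90] 204 5 | 686 287
[503, 202, 90] 207 158 | 620 224
```

View pics/v4.png

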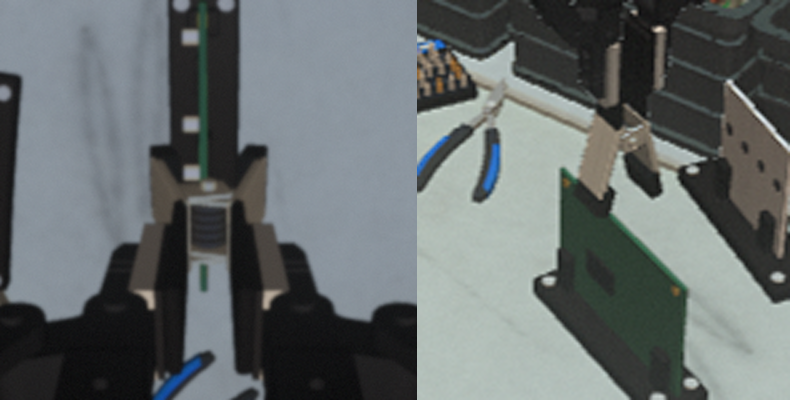

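In the wrist view the board edge runs at column 204 and the jaws are symmetric about 208, so the clip sits about 1–2 mm to the +y side. I'll correct that and lower part way, to about 6 mm depth.

>>> move_arm([
  [[-1, 0, 2, 0, -1], [-1.5, 0, 8, 0, -1], [-1.5, 0, 15, 0, -1], [-1.5, 0, 22, 0, -1], [-1.5, 0, 29, 0, -1], [-1.5, 0, 34, 0, -1], [-1.5, 0, 34, 0, -1]],
])

```text
time_s: 8.38
eef_pos: [503.1, 200.9, 151.8]
ee_rot: [-0.001, 0.654, 0.757, 0.0]
force: [0.4, -0.3, -0.6]
grip_width: 0.214
```

```bash
python3 -c "
from h import *
c=cap('wrist','w5');c=cap('scene','s5')
go([503,202,146],98.3)
a=cv2.imread('pics/w5.png')[190:340,270:380]; b=cv2.imread('pics/s5.png')[205:305,330:420]
cv2.imwrite('pics/v5.png',np.hstack([cv2.resize(a,(385,525),interpolation=2),cv2.resize(b,(405,450),interpolation=2)[:525] if 0 else cv2.copyMakeBorder(cv2.resize(b,(405,450),interpolation=2),0,75,0,0,0)]))
w=load('w5');s=load('s5');e=sense()['eef_pos'];a=np.radians(8.3)
def Q(n,x,y,z):
  p=[e[0]+x*np.cos(a)-y*np.sin(a),e[1]+x*np.sin(a)+y*np.cos(a),z]
  u,v=proj(w,p);X,Y=proj(s,p);print(n,z,'W',round((u-270)*3.5),round((v-190)*3.5),'| S',round((X-330)*4.5+385),round((Y-205)*4.5))
for z in (82,86,90):
  for x in (-12,12): Q('outer low x%d'%x,x,20.8,z)
for y in(-13,13): Q('jaw inner y%d'%y,-12,y,84)
Q('jaw top mid',-12,0,84)
for p in ([562,210,90],[444.5,192.7,90]): 
  u,v=proj(w,p);X,Y=proj(s,p); print('board',(u-270)*3.5,(v-190)*3.5,(X-330)*4.5+385,(Y-205)*4.5)
"
```

```text
shift [ 1.  -0.2  6.4] roll 0.0 now [503.3 201.  152.4] xang 98.32 zax [ 8.0e-04  1.4e-03 -1.0e+00] F [ 0.6  0.1 -1.2] w 0.215 t 8.475
outer low x-12 82 W 316 171 | S 515 282
outer low x12 82 W 312 306 | S 474 240
outer low x-12 86 W 319 178 | S 515 272
outer low x12 86 W 314 315 | S 474 230
outer low x-12 90 W 321 186 | S 516 262
outer low x12 90 W 316 325 | S 474 220
jaw inner y-13 84 W 110 175 | S 605 241
jaw inner y13 84 W 270 175 | S 536 268
jaw top mid 84 W 190 175 | S 571 254
board 192.75721825212491 565.8331479305824 449.7790938922358 122.30240159142889
board 191.3401686151122 -116.05653193142425 658.5065103070684 326.28616460194377
```

View pics/v5.png

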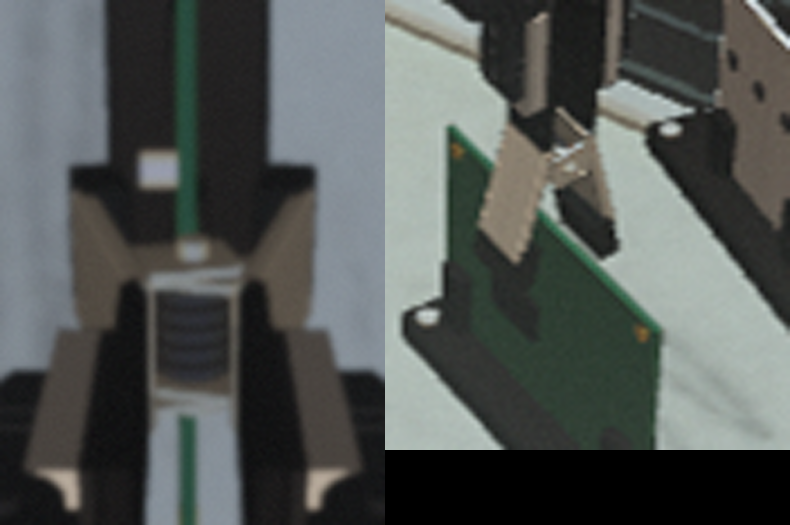

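```bash
python3 -c "
from h import *
b=cv2.imread('pics/s5.png')[228:272,342:392]
b=cv2.resize(b,None,fx=13,fy=13,interpolation=2); b=(255*(b/255.)**.55).astype(np.uint8)
cv2.imwrite('pics/v6.png',b)
s=load('s5');e=sense()['eef_pos'];a=np.radians(8.3)
def Q(n,x,y,z):
  p=[e[0]+x*np.cos(a)-y*np.sin(a),e[1]+x*np.sin(a)+y*np.cos(a),z]
  X,Y=proj(s,p);return (round((X+.7-342)*13),round((Y+.6-228)*13))
for z in (76,80,84):
  print(z,[Q('',x,y,z+dz) for x,y,dz in ((-12,-13,0),(12,-13,0),(-12,-20.8,2),(-12,20.8,2),(12,20.8,2))], 'top outer of rubber',Q('',-12,16.8,z+17.5))
"
```

```text
76 [(485, 459), (364, 341), (544, 422), (228, 551), (110, 429)] top outer of rubber (262, 429)
80 [(486, 432), (365, 314), (546, 394), (229, 523), (110, 401)] top outer of rubber (263, 400)
84 [(488, 404), (366, 286), (547, 366), (230, 495), (111, 373)] top outer of rubber (264, 372)
```

View pics/v6.png

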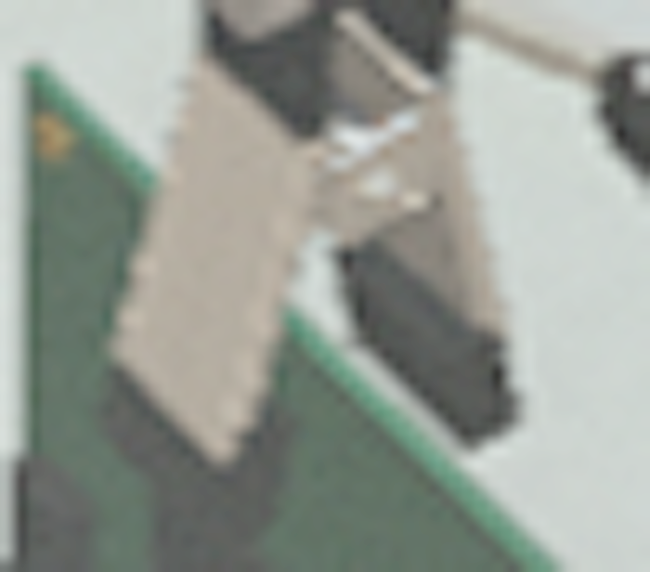

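```bash
python3 -c "
from h import *
from scipy.optimize import least_squares as L
s=load('s5');e=np.array([503.3,201.0,0]);a=np.radians(8.3);C=np.array([[np.cos(a),-np.sin(a),0],[np.sin(a),np.cos(a),0],[0,0,1]])
px=lambda p,k=(342,228,13):np.array([(proj(s,p)[0]+.5-k[0])*k[2],(proj(s,p)[1]+.5-k[1])*k[2]])
# board ends observed: c2 crop (4.4) & v6
m=np.array([502.3,201.8,90])
print('board far-end near-face corner pred',px(m+C@[60,1.5,0]),px(m+C@[60,-1.5,0]),'obs ~(30,62)')
for y in(1.5,-1.5):
  q=[px(m+C@[x,y,0]) for x in(-40,40)]; print('edge y',y,'v at u=472:',np.interp(472,[q[1][0],q[0][0]],[q[1][1],q[0][1]]),' v at u=400',np.interp(400,[q[1][0],q[0][0]],[q[1][1],q[0][1]]))
pts=[((-12,-13,0),(472,448)),((12,20.8,2),(110,430)),((12,-13,0),(352,330))]
for b in ((0,0),(8,8),(0,13)):
  r=L(lambda d:np.concatenate([px(e+C@(np.array(p)+d))+b-np.array(o) for p,o in pts]),[0,0,78.]); print(b,r.x.round(1),r.fun.round(0))
"
```

```text
board far-end near-face corner pred [23.99024731 67.53967291] [46.19637039 59.22804303] obs ~(30,62)
edge y 1.5 v at u=472: 508.1494809664088  v at u=400 437.3387318921692
edge y -1.5 v at u=472: 475.8720933648365  v at u=400 405.4209052173756
(0, 0) [ 17.8 -11.6  59.1] [-0.  3. -2. -9.  2.  6.]
(8, 8) [ 18.7 -11.1  59.9] [-0.  3. -2. -9.  2.  6.]
(0, 13) [ 18.5 -12.   60.4] [-0.  3. -2. -9.  2.  6.]
```

```bash
python3 -c "
from h import *
from scipy.optimize import least_squares as L
s=load('s5');w=load('w5');e=np.array([503.3,201.0,0]);a=np.radians(8.3);C=np.array([[np.cos(a),-np.sin(a),0],[np.sin(a),np.cos(a),0],[0,0,1]])
px=lambda p:np.array([(proj(s,p)[0]+.5-342)*13,(proj(s,p)[1]+.5-228)*13])
wx=lambda p:np.array([(proj(w,p)[0]+.5-270)*3.5,(proj(w,p)[1]+.5-190)*3.5])
pts=[((-12,-13,0),(472,448)),((12,20.8,2),(110,430))]
wp=[((-12,20.8,2),(317,165)),((-12,-20.8,2),(70,165))]
f=lambda d:np.concatenate([(px(e+C@(np.array(p)+d))-o)/13 for p,o in pts]+[(wx(e+C@(np.array(p)+d))-o)/3.5 for p,o in wp]+[d[:2]/1.5])
r=L(f,[0,0,78.]);print(r.x.round(1),r.fun.round(1)); print(np.sqrt(np.diag(np.linalg.inv(r.jac.T@r.jac))).round(1))
"
```

```text
[-0.3  0.3 76.5] [ 0.7  0.7 -0.3 -0.2  0.3  0.1 -0.3  0.2 -0.2  0.2]
[0.6 0.4 1.5]
```

The joint fit of scene and wrist has residuals under 1 px. It puts the jaw ends at z ≈ 76.5, about 13.5 mm deep, because the clip slid about 5 mm down in the pads when squeezed. I'll raise 1.5 mm, centre by 0.6 mm, then check.

>>> move_arm([
  [[-0.3, 0, -0.7, 0, -1], [-0.6, 0, -1.5, 0, -1], [-0.6, 0, -1.5, 0, -1], [-0.6, 0, -1.5, 0, -1], [-0.6, 0, -1.5, 0, -1]],
])

```text
time_s: 9.1
eef_pos: [503.4, 200.4, 153.8]
ee_rot: [-0.0, 0.654, 0.757, 0.001]
force: [0.4, 0.6, -0.7]
grip_width: 0.219
```

```bash
python3 -c "
from h import *
c=cap('wrist','w7');c=cap('scene','s7')
go([503,201,154],98.3)
a=cv2.imread('pics/w7.png')[190:340,270:380]; b=cv2.imread('pics/s7.png')[205:305,330:420]
cv2.imwrite('pics/v7.png',np.hstack([cv2.resize(a,(385,525),interpolation=2),cv2.copyMakeBorder(cv2.resize(b,(405,450),interpolation=2),0,75,0,0,0)]))
"
```

```text
shift [ 0.7 -0.3 -0.2] roll 0.0 now [503.4 200.4 153.8] xang 98.32 zax [ 6.0e-04  1.4e-03 -1.0e+00] F [-0.5  0.5 -0.4] w 0.214 t 9.2
```

View pics/v7.png

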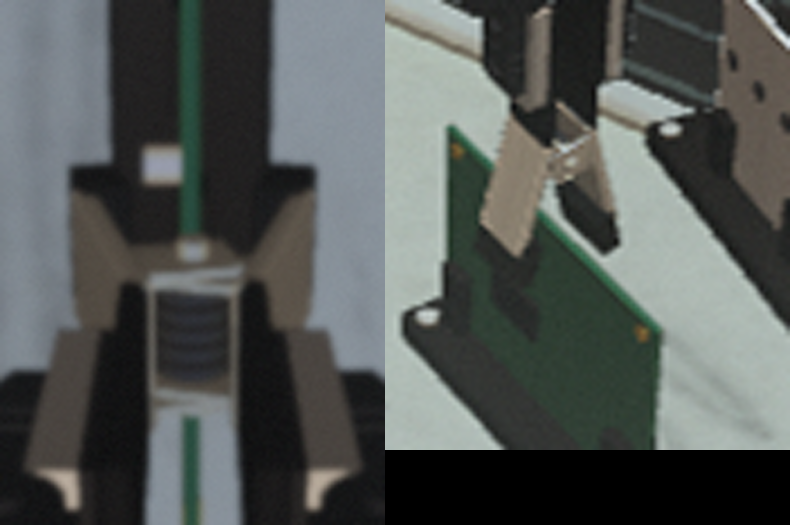

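The board edge (column 190) now runs midway between the jaws (70 and 317, midpoint 193). The clip is wide open, no contact force shows, and the pose is steady.

```bash
python3 -c "
from rig import ctrl; print(ctrl.finish_job())"
```

```text
the job is handed in; nothing more can be done
None
```

The clip is off the parking strip and held wide open over the middle of the green board's top edge. The job was handed in at about 9.2 s.

- **Opening:** I squeezed the handles at 40 N. The last reading was about 18–19 mm over the handles, close to the 19–20 mm given for the stop.
- **Depth:** a camera fit put the jaw ends at z ≈ 76.5 mm, 13.5 mm deep, so I raised the clip 1.5 mm to about 12 mm. That figure is good to roughly ±1.5 mm, and I did not repeat the fit after raising. The clip had slid down about 5 mm in the pads when squeezed; the fit allows for this.
- **Clearance:** the last wrist picture shows the board midway between the jaws to within about 1 mm. Each side has about 11 mm of clearance, and the contact force reads about zero (under 1 N).
- **Disagreement between cameras:** before the last correction, the wrist and scene cameras differed by 1–2 mm on the sideways offset, so I used a value in between.
- **Other things on the table:** the arm kept clear of the other objects on its planned path. I did not check them one by one afterwards.

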